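Close up the pin box: inner flap down, then cover shut

ROBOT

A 6-joint arm with a two-finger parallel gripper is mounted at the origin on the work surface. World frame = base frame: x ahead of the robot, y to its left, z up, the work surface at z = 0. Lengths are in m, angles in rad, forces in N, time in s.
With the tool pointing down it reaches from about 0.425 to 0.95 m from the base axis. Payload 3.5 kg.
Tool frame: the origin (TCP) lies at the very end of the fingers, on their centre line; the grasp point (between the pads) lies 19 mm behind it (tcp_to_grasp is the distance from the TCP to the grasp point, in m); z points along the fingers, y is the direction in which the jaws open and shut (so a half turn about z gives the same grasp; the last joint's range is limited). The gripper opens to 85 mm and grips with 20 to 120 N. Pads are 22 mm wide; open, the fingers measure 114 mm over their backs; the gripper's body (76 mm by 85 mm) begins 54 mm behind the grasp point. The pads swing forward as they close: fully open they stand 13 mm farther back than shut.
Start: joints at [-0.15, 0.286, 1.577, -0, 1.279, -0.15], TCP at [0.675, 0, 0.231] pointing down, gripper open.
Joint ranges: [-2.77, 2.77], [-0.9, 2.22], [0.21, 2.48], [-1.53, 4.67], [0.24, 2.81], [-2.84, 2.84]. Speed limits (rad/s): [2.79, 2.79, 3.14, 3.14, 3.14, 3.14].

INTERFACE

Orientations are given as a unit quaternion [x, y, z, w].
In Python, from plant import * gives the robot as it stands. The module is installed in compiled form; this text tells all that it offers.
- The arm moves only by the tool arm_command, never from a script. Its argument "steps" is a list of rows, each a list of 3 entries, a list of its own where there are three numbers: the turn, a rotation vector about the tool's x, y, z in rad, then the shift along the tool's x, y, z in m, then the gripper command: -1 is shut, 1 is fully open, values between are in proportion. A call has 1 to 12 rows; each row is the pose to reach, as a shift and turn from the pose measured when the call began, along the tool's axes at that moment; what a row does not reach only later rows make up. A row lasts 1/8 s, in which the tool goes at most 62.5 mm and 10.7 degrees, less where a joint would pass 70% of its speed; a pose out of reach is approached as far as the arm can. A call with a gripper value outside its range is refused whole. The fingers move at their own pace and stop on an object; "force" is the grip in N (left out, the last holds). Time passes only in rows, so rows that repeat a pose let the fingers close. It gives the time, the measured TCP pose, the force and the opening at its end, in the units of the state.
- get_state(): the state, without advancing time (a new reading comes with each control period).
- read_camera(name): name is "scene" or "side" or "wrist"; returns a dict with "frame" (480x640x3 uint8, red, green, blue), "vfov" (degrees; the focal length in pixels is half the picture's height over the tangent of half this angle, whatever the lens; pixels are square), "cx", "cy" (the principal point, pixels), "position" and "rotation" of the camera in the world; the wrist camera has in their place "mount" (4x4, takes a point from camera to tool coordinates, whose origin is the TCP and whose axes are the flange's). Camera axes: x right, y up, looking along -z (the intrinsics and any distortion apply to the point x, -y, -z); pixel columns grow to the right and rows downward; lengths in m; the calibration is good to about 2 mm. The wrist camera is an equidistant fisheye: a pixel r from the principal point sees the ray r / f radians off the axis. A picture is of the moment at which its call begins: read the wrist's pose just before it. There is no depth.
- sign_off(): hands the job in, once; it reports no verdict.
The state is a dict: "time": time; "qpos": joint angles; "dq": joint speeds; "joint_efforts": joint torques, N m; "eef_pos": TCP position; "tcp_rot": TCP orientation; "contact_force": force on the tool from outside, world axes, zero at the start; "wrist_torque": the same for the moment, N m; "opening": opening from 0.0 (shut) to 1.0 (fully open).
Only numpy, scipy, OpenCV 4.12 (cv2) and the standard library are available. Lean on these libraries where they do the work, as an engineer would, in place of code of your own. Each camera call takes 0.05 s, during which the arm holds its last target.

TASK

Close the grey parts box on the bench: first push its upright inner flap down until it lies flat over the pins, then push the cover over until it is fully shut. Push only on the outer faces with your fingers, never pinching them or touching their black-lined inner faces, and leave the box and everything else standing where it is, picking nothing up.

Things in the scene. Friction and masses are not known exactly. Their poses are not given: they have to be found in the camera images.
- box: loose but heavy (3.5 kg) grey open parts box half full of brass pins, 200 (x) x 220 (y) x 75 mm high, walls 6 mm. Origin: centre of its underside; z up, its y axis points from the flap's wall to the cover's wall, both hinges run along its x axis. The flap's hinge is inside the -y wall, the cover's hinge on the +y wall. Inside, 35 mm from the middle towards the cover's wall, a partition ends 25 mm below the rim; the pins lie on the flap's side of it
- flap (a joint): angle of the inner flap, rad: 0 = folded down flat inside the box over the pins (it then lies 15 mm below the rim), 1.57 = upright; stop at 1.65. A 4 mm aluminium sheet, 170 mm along the hinge, 125 mm from hinge to free edge. Stiff hinge: it stays where it is left and takes about 1 N at the free edge to move, also in the last bit
- flap_hinge (a point): middle of the flap's hinge line, at box (0, -98, 58) mm; does not move in the box
- flap_edge (a point): middle of the flap's free edge on its outer face (the face turned away from the cover when upright, the upper face when folded down)
- flap_lining: thin black rubber sheet 154 x 110 mm on the flap's inner face (turned towards the cover when upright, the underside when down); not to be touched; its origin lies at the flap's hinge
- cover (a joint): angle of the hinged cover, rad: 0 = fully shut on the rim, 1.57 = upright; starts leaning back past upright; stop at 2.0. A grey plate 206 mm along the hinge, 226 mm from hinge to free edge, 8 mm thick, with a 12 mm lip and a 12 mm finger tab at the free edge. Stiff hinge: it stays where it is left and does not fall; it takes 1 to 3 N at the free edge to move, also in the last bit
- cover_hinge (a point): middle of the cover's hinge line, at box (0, 112, 77) mm; does not move in the box
- cover_edge (a point): middle of the cover's free edge on its outer face (the face turned away from the flap when open, the top when shut)
- cover_lining: thin black rubber sheet 170 x 190 mm on the cover's inner face; not to be touched; its origin lies at the cover's hinge
- collar: loose brass ring, 40 mm across, 26 mm high, standing in the box's open compartment; origin: centre of its underside
- oil_bottle: loose white bottle, 48 mm across, 120 mm high, standing close outside the wall with the flap; origin: centre of its underside
- spool: loose steel spool, 44 mm across, 40 mm high, beside the box; origin: centre of its underside
- jar: loose amber jar, 56 mm across, 70 mm high, beside the box; origin: centre of its underside
- screwdriver: loose screwdriver lying on the bench
- pin_bin: loose open blue bin of pins, 170 x 130 x 55 mm; origin: centre of its underside
- bowl: loose green bowl, 120 mm across, 50 mm high; origin: centre of its underside

How it is judged:
On the way, in this order (a step that is already met when the one before it is completed fails the run):
1. the flap lies flat in the box while the cover still stands open (value of joint flap below 0.06 rad and value of joint cover above 1.2 rad), for 0.2 s.
2. the cover is fully shut over the flap (value of joint cover below 0.035 rad and value of joint flap below 0.06 rad), for 0.2 s.
At the end, for the whole second after the job is handed in: The flap is down (below 0.06 rad) and the cover shut over it (below 0.035 rad, 8 mm at its edge); the box stands flat, and it and every bystander are at rest within 30 mm of where they started (all of step 2 and angle between box's own z axis and vertical below 0.03 rad and distance of each of box, collar, oil_bottle, spool, jar, screwdriver, pin_bin, bowl from where it was at the start of the episode below 0.03 m and linear speed of each of box, collar, oil_bottle, spool, jar, screwdriver, pin_bin, bowl below 0.02 m/s); the robot touches nothing.
It fails at once if the cover was swung over (below 1.2 rad) before the flap lay flat (value of joint cover below 1.2 rad and value of joint flap above 0.15 rad).
It fails at once if the flap or cover was pinched or touched on its black inner face (over 3 N from the fingers) (contact force between the fingers and flap_lining above 3 N or contact force between the fingers and cover_lining above 3 N).
It fails at once if the box was lifted, tipped or shifted (over 15 mm up, 0.15 rad, 30 mm) (height (world z) of box above 0.015 m or angle between box's own z axis and vertical above 0.15 rad or distance of box from where it was at the start of the episode above 0.03 m).
It fails at once if a bystander was lifted or shifted by more than 30 mm (distance of any of collar, oil_bottle, spool, jar, screwdriver, pin_bin, bowl from where it was at the start of the episode above 0.03 m).
It also fails if it takes over 61 s, if anything falls off the work surface, if the arm or the gripper's body presses on something with over 40 N, if the wrist force passes 120 N, or if a joint passes its speed limit or range.

## Working session

There is one attempt and no reset: what is moved stays moved. The work goes in short steps, Python scripts to look and compute and a tool call to move; the robot and the scene stay as the last step left them, time stands still between calls to the robot, and variables do not carry over. Pictures are saved under pics/ and viewed, and the job is handed in when it is done.

Besides the shell and the picture viewer there is one more tool, called after "Emit:" as name(argument=value, ...), one argument or row to a line, values as JSON. arm_command: Moves the arm, as the interface text tells. Its arguments: {"type":"object","properties":{"steps":{"type":"array"},"force":{"type":"number"}},"required":["steps"]}

```bash
mkdir -p pics
python3 - <<'E'
from plant import *
import cv2,json
s=get_state();print(s)
for n in ["scene","side","wrist"]:
    c=read_camera(n);cv2.imwrite(f"pics/{n}0.png",c["frame"][:,:,::-1])
    print(n,{k:(v.tolist() if hasattr(v,'tolist') else v) for k,v in c.items() if k!="frame"})
E
```

```text
{'time': 0.0, 'qpos': array([-1.49993545e-01,  2.87176124e-01,  1.57817494e+00,  1.57676579e-06,
        1.27859130e+00, -1.49997308e-01]), 'dq': array([ 2.06060434e-03, -1.07790765e-03,  1.22477408e-04, -6.18900468e-05,
       -1.31131017e-03,  4.48060275e-04]), 'joint_efforts': array([-1.79628755e-04, -4.05981302e+01, -2.92628127e+01, -1.54224781e-04,
        5.81841552e-03,  3.74769741e-06]), 'eef_pos': array([6.74346056e-01, 1.33160122e-04, 2.29941314e-01]), 'tcp_rot': array([ 7.07105124e-01,  7.07107462e-01, -6.96671579e-04, -9.46010420e-04]), 'contact_force': array([-0.79886903, -0.57714173, -0.11061332]), 'wrist_torque': array([0.00597655, 0.03038072, 0.04356615]), 'opening': 1.0013949150863115}
scene {'vfov': 52.99509555328647, 'cx': 325.4291832536572, 'cy': 233.41999755128438, 'position': [1.1516049194892746, -0.40254671668539493, 0.9392506880160534], 'rotation': [0.28966462562585377, 0.15576283603576024, 0.4488108697957984, 0.8309038131602656]}
side {'vfov': 43.58778060502178, 'cx': 320.1877028771356, 'cy': 242.32055864038531, 'position': [1.1851088380377448, 0.6654819641064551, 1.1716163321841324], 'rotation': [0.1230237706418339, 0.3212263390820061, 0.8861166638543199, 0.3106059384118853]}
wrist {'vfov': 65.70646984690485, 'cx': 322.2150207327785, 'cy': 243.35738460104207, 'mount': [[0.00021194812801852937, 0.9609650421566033, 0.2766697360228387, 0.0707015069779314], [0.9999998588750995, -6.889146256428782e-05, -0.0005267862433207035, 0.00023152111425583932], [-0.00048716298175834614, 0.27666980862920804, -0.9609649211419246, -0.14359424295382323], [0.0, 0.0, 0.0, 1.0]]}
```

View pics/scene0.png

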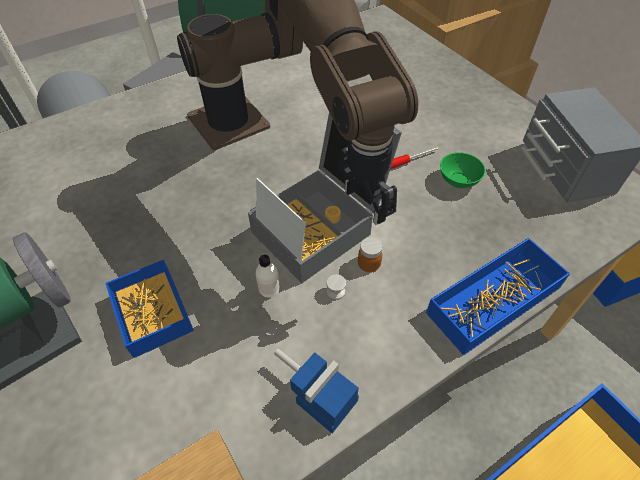

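View pics/side0.png

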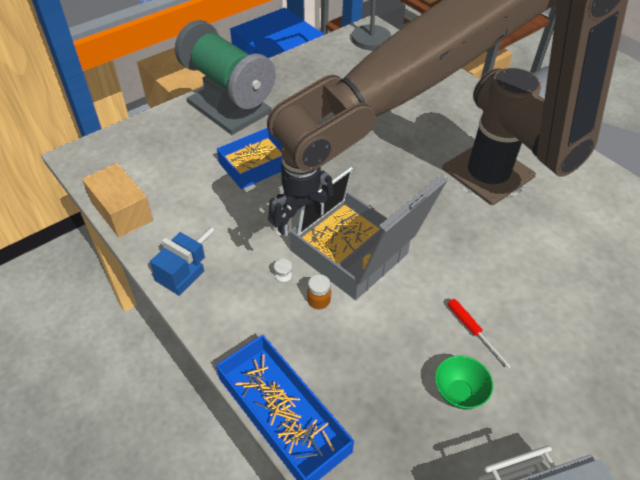

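View pics/wrist0.png

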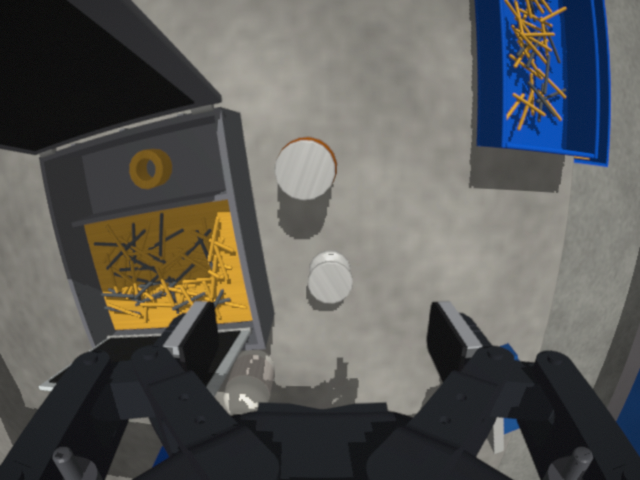

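```bash
cat > h.py <<'E'
import numpy as np,cv2
from scipy.spatial.transform import Rotation as R
from plant import *
def cam(n):
    s=get_state();c=read_camera(n);c["name"]=n
    if n=="wrist":
        T=np.eye(4);T[:3,:3]=R.from_quat(s["tcp_rot"]).as_matrix();T[:3,3]=s["eef_pos"]
        M=T@np.array(c["mount"]);c["P"]=M[:3,3];c["Rm"]=M[:3,:3]
    else: c["P"]=np.array(c["position"]);c["Rm"]=R.from_quat(c["rotation"]).as_matrix()
    c["f"]=c["frame"].shape[0]/2/np.tan(np.radians(c["vfov"]/2))
    return c
def ray(c,u,v):
    x=(u-c["cx"])/c["f"];y=(v-c["cy"])/c["f"]
    if c["name"]=="wrist":
        r=np.hypot(x,y);k=np.sin(r)/r if r>1e-9 else 1;d=np.array([x*k,-y*k,-np.cos(r)])
    else: d=np.array([x,-y,-1.])
    d=c["Rm"]@d;return d/np.linalg.norm(d)
def onz(c,u,v,z):
    d=ray(c,u,v);return c["P"]+d*(z-c["P"][2])/d[2]
def proj(c,p):
    q=c["Rm"].T@(np.array(p)-c["P"]);x,y,z=q[0],-q[1],-q[2]
    if c["name"]=="wrist":
        r=np.hypot(x,y);t=np.arctan2(r,z);return c["cx"]+c["f"]*t*x/r,c["cy"]+c["f"]*t*y/r
    return c["cx"]+c["f"]*x/z,c["cy"]+c["f"]*y/z
def crop(c,u0,v0,w,h,k,fn):
    cv2.imwrite("pics/"+fn,cv2.resize(c["frame"][v0:v0+h,u0:u0+w,::-1],None,fx=k,fy=k,interpolation=cv2.INTER_CUBIC))
E
python3 - <<'E'
from h import *
import pickle
C={n:cam(n) for n in ["scene","side","wrist"]}
pickle.dump(C,open("c0.pkl","wb"))
crop(C["scene"],230,120,200,190,3,"s1.png")
crop(C["side"],250,150,200,160,4,"d1.png")
crop(C["wrist"],0,80,320,340,1.75,"w1.png")
E
```

```text
(no output)
```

View pics/s1.png

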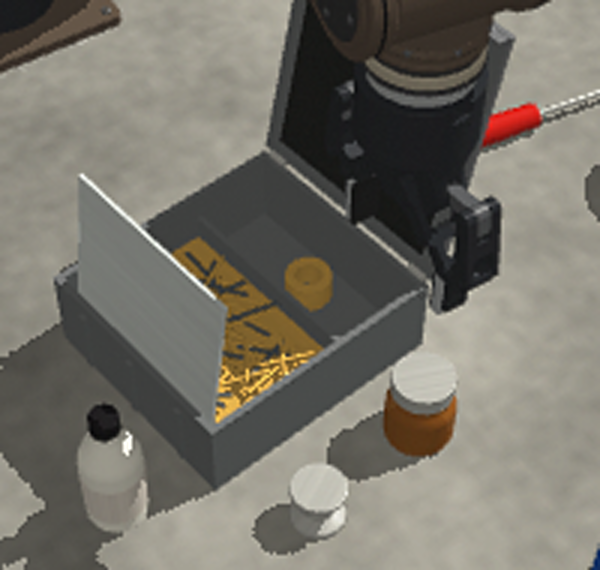

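View pics/d1.png

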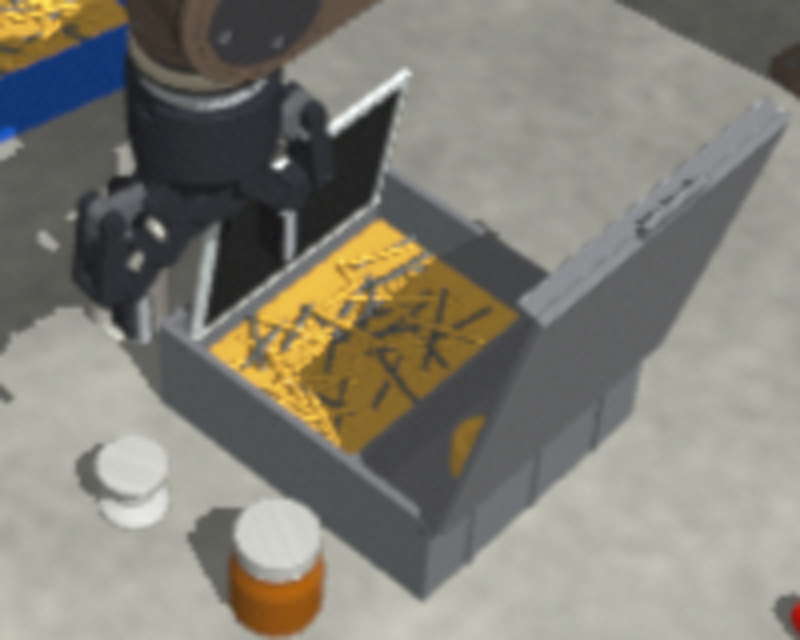

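View pics/w1.png

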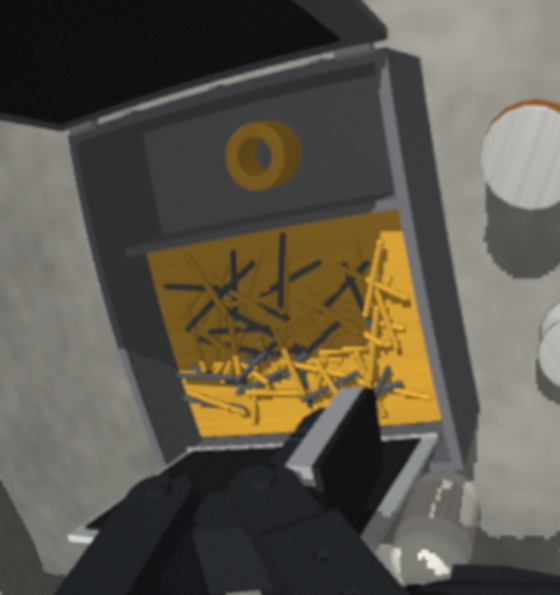

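Run:
```python
from h import *
import pickle
np.set_printoptions(precision=4,suppress=True)
C=pickle.load(open("c0.pkl","rb"));s,d,w=C["scene"],C["side"],C["wrist"]
for n,c,u,v,z in [("+-",s,301.7,264,.075),("--",s,250,215,.075),("++",s,372.3,216.7,.075),("+-bot",s,302.3,282.7,0),
 ("++",d,357,285,.075),("++bot",d,356,299.5,0),("+-",d,290.7,232.5,.075),("++w",w,238,110,.075),("+-w",w,264,348,.075)]:
    print(n,onz(c,u,v,z))
def tri(c1,p1,c2,p2):
    a,b=ray(c1,*p1),ray(c2,*p2)
    t=np.linalg.lstsq(np.stack([a,-b],1),c2["P"]-c1["P"],rcond=None)[0]
    x,y=c1["P"]+a*t[0],c2["P"]+b*t[1];return (x+y)/2,np.linalg.norm(x-y)
print("flap tip -x",tri(s,(256.7,179),d,(351.7,168)))
hits=[onz(s,256.7,179,z) for z in(.18,.185)],[onz(s,305,222.7,z) for z in (.18,.185)]
print(hits)
print("cover outer tip rays",[ (onz(d,447,178.7,z),onz(d,385,230,z)) for z in(.26,.28,.3)])
```

```text
+- [ 0.6222 -0.1159  0.075 ]
-- [ 0.4354 -0.1445  0.075 ]
++ [0.5979 0.0941 0.075 ]
+-bot [ 0.6216 -0.1172  0.    ]
++ [0.5993 0.107  0.075 ]
++bot [0.5892 0.0993 0.    ]
+- [ 0.6218 -0.1109  0.075 ]
++w [0.6072 0.0962 0.075 ]
+-w [ 0.6197 -0.1185  0.075 ]
flap tip -x (array([ 0.4327, -0.113 ,  0.1763]), np.float64(0.0018735986373484197))
([array([ 0.4374, -0.1145,  0.18  ]), array([ 0.4421, -0.1164,  0.185 ])], [array([ 0.6026, -0.0913,  0.18  ]), array([ 0.6062, -0.0933,  0.185 ])])
cover outer tip rays [(array([0.3518, 0.1067, 0.26  ]), array([0.5623, 0.1327, 0.26  ])), (array([0.3701, 0.119 , 0.28  ]), array([0.5759, 0.1444, 0.28  ])), (array([0.3884, 0.1313, 0.3   ]), array([0.5896, 0.1561, 0.3   ]))]
```

Run:
```python
from h import *
import pickle
from scipy.optimize import least_squares
np.set_printoptions(precision=4,suppress=True)
C=pickle.load(open("c0.pkl","rb"));s,d,w=C["scene"],C["side"],C["wrist"]
obs=[(100,-110,s,301.7,264,.075),(100,110,s,372.3,216.7,.075),(100,-110,s,302.3,282.7,0),(-100,-110,s,250,215,.075),
(100,110,d,357,285,.075),(100,110,d,356,299.5,0),(100,-110,d,290.7,232.5,.075),(100,-110,w,264,348,.075)]
def B(p,q): 
    c,sn=np.cos(p[2]),np.sin(p[2]);return np.array([p[0]+c*q[0]-sn*q[1],p[1]+sn*q[0]+c*q[1],q[2]])
f=lambda p:np.concatenate([np.array(proj(o[2],B(p,(o[0]/1e3,o[1]/1e3,o[5]))))-o[3:5] for o in obs])
r=least_squares(f,[.51,-.02,.12],loss="soft_l1");p=r.x;print(p,r.fun.reshape(-1,2))
print("bottle cap",onz(s,264,258,.12),"base",onz(s,230+38,120+174,0))
for c,nm in((s,"s"),(d,"d"),(w,"w")):
    im=c["frame"].copy()
    for th,col in((1.57,(255,0,0)),(1.45,(0,255,0))):
        for X in(-.085,.085):
            a=[B(p,(X,-.098+rr*np.cos(th),.058+rr*np.sin(th))) for rr in(0,.125)]
            cv2.line(im,*[tuple(int(round(k)) for k in proj(c,q)) for q in a],col,1)
    for th,col in((1.75,(255,0,0)),(1.9,(0,255,0))):
        for X in(-.103,.103):
            a=[B(p,(X,.112-rr*np.cos(th)+.008*np.sin(th),.077+rr*np.sin(th)+.008*np.cos(th))) for rr in(0,.226)]
            cv2.line(im,*[tuple(int(round(k)) for k in proj(c,q)) for q in a],col,1)
    for a in((-100,-110),(100,-110),(100,110),(-100,110)):
        cv2.circle(im,tuple(int(round(k)) for k in proj(c,B(p,(a[0]/1e3,a[1]/1e3,.075)))),2,(0,0,255),-1)
    c2=dict(c,frame=im)
    crop(c2,*{"s":(230,60,200,230,2.5),"d":(250,140,220,170,3.5),"w":(0,0,320,420,1.4)}[nm],nm+"2.png")
```

```text
[ 0.5078 -0.0206  0.1241] [[-0.9555 -0.1842]
 [ 1.2048 -2.4171]
 [-0.285  -0.2704]
 [-1.7125 -3.9431]
 [ 0.1946 -3.0032]
 [-0.8837  1.3719]
 [-1.2018 -1.7979]
 [ 0.8337 -1.0291]]
bottle cap [ 0.5937 -0.1886  0.12  ] base [ 0.6048 -0.1979  0.    ]
```

View pics/s2.png

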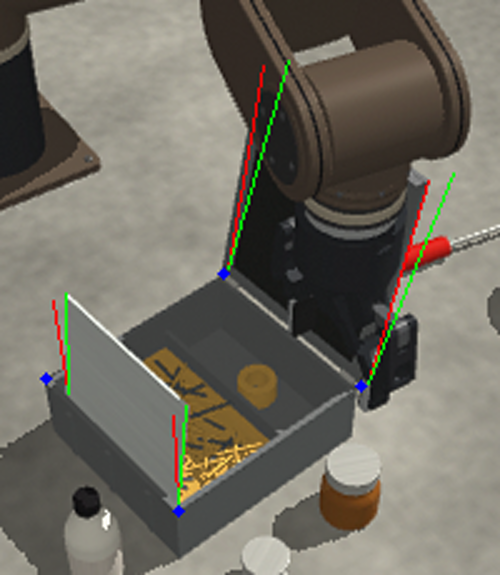

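View pics/d2.png

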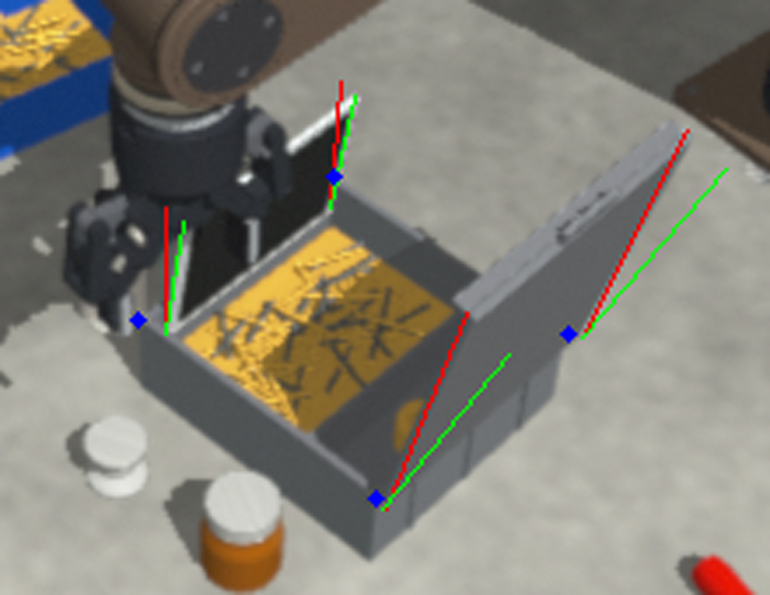

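Emit:
arm_command(
  steps=[
    [[0,0,-0.03],[-0.045,-0.01,0],-1],
    [[0,0,-0.06],[-0.09,-0.05,0],-1],
    [[0,0,-0.09],[-0.135,-0.09,0],-1],
    [[0,0,-0.124],[-0.17,-0.13,0],-1],
    [[0,0,-0.124],[-0.181,-0.156,0],-1],
    [[0,0,-0.124],[-0.181,-0.156,0],-1],
    [[0,0,-0.124],[-0.181,-0.156,0],-1],
    [[0,0,-0.124],[-0.181,-0.156,0],-1],
  ],
)

```text
time: 1.3
eef_pos: [0.5196, -0.1804, 0.231]
tcp_rot: [0.661, 0.75, -0.0, -0.0]
contact_force: [0.2, 0.6, -0.1]
opening: -0.001
```

```bash
cat >> h.py <<'E'
BP=(.508,-.021,.124)
def tob(q):
    c,s=np.cos(BP[2]),np.sin(BP[2]);x,y=q[0]-BP[0],q[1]-BP[1];return np.array([c*x+s*y,-s*x+c*y,q[2]])
def rep():
    s=get_state();T=R.from_quat(s["tcp_rot"]).as_matrix()
    print("t",s["time"],"box",tob(s["eef_pos"]).round(4),"F",s["contact_force"].round(2),"open",round(s["opening"],2)); print(T.round(3).tolist())
E
python3 - <<'E'
from h import *
rep()
c=cam("scene");cv2.imwrite("pics/s3.png",c["frame"][:,:,::-1])
c=cam("side");cv2.imwrite("pics/d3.png",c["frame"][:,:,::-1])
E
```

```text
t 1.3 box [-0.0082 -0.1596  0.231 ] F [ 0.16  0.58 -0.08] open -0.0
[[-0.125, 0.992, -0.0], [0.992, 0.125, 0.0], [0.0, -0.0, -1.0]]
```

View pics/s3.png

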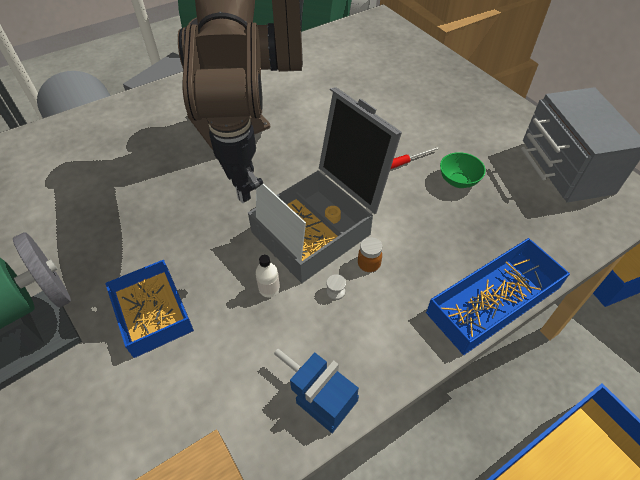

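View pics/d3.png

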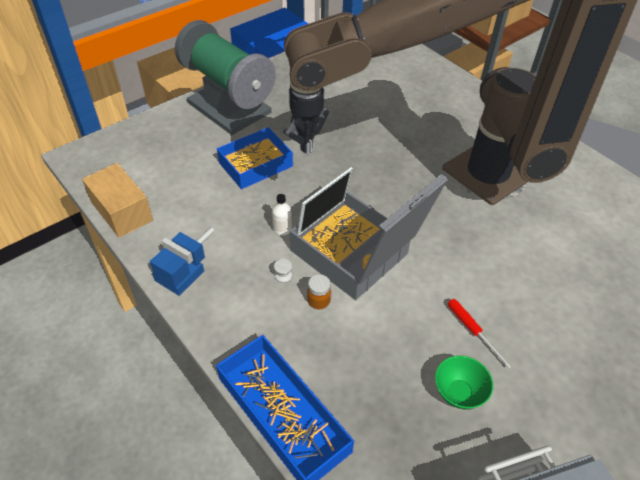

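Emit:
arm_command(
  steps=[
    [[0,0,0],[0,0,0.04],-1],
    [[0,0,0],[0,0,0.074],-1],
    [[0,0,0],[0.03,0,0.074],-1],
    [[0,0,0],[0.06,0,0.074],-1],
    [[0,0,0],[0.072,0,0.076],-1],
    [[0,0,0],[0.084,0,0.079],-1],
    [[0,0,0],[0.097,0,0.086],-1],
    [[0,0,0],[0.11,0,0.093],-1],
    [[0,0,0],[0.121,0,0.103],-1],
    [[0,0,0],[0.132,0,0.114],-1],
    [[0,0,0],[0.132,0,0.114],-1],
    [[0,0,0],[0.132,0,0.114],-1],
  ],
)

```text
time: 2.9
eef_pos: [0.5028, -0.0493, 0.1167]
tcp_rot: [0.661, 0.75, -0.0, -0.001]
contact_force: [0.6, 0.1, 0.2]
opening: 0.003
```

Run:
```python
from h import *
rep()
c=cam("scene");crop(c,200,60,220,240,2,"s4.png")
c=cam("side");crop(c,230,100,240,220,2.5,"d4.png")
```

```text
t 2.9 box [-0.0087 -0.0274  0.1167] F [0.62 0.09 0.19] open 0.0
[[-0.125, 0.992, -0.001], [0.992, 0.125, 0.001], [0.001, -0.001, -1.0]]
```

View pics/s4.png

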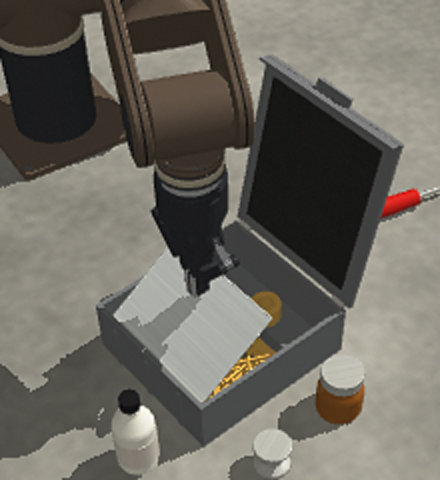

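View pics/d4.png

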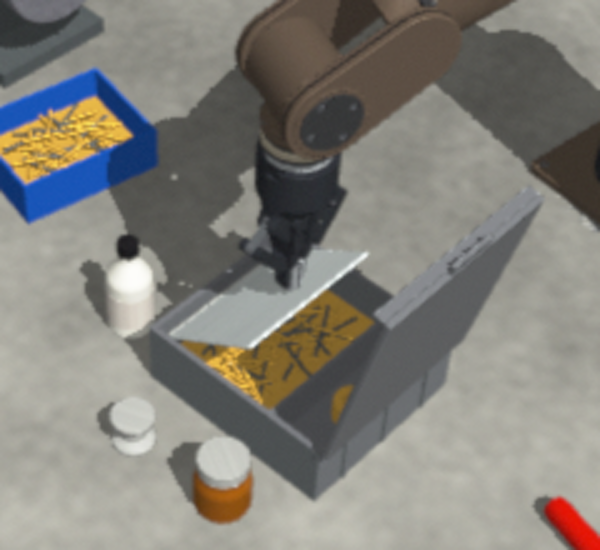

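Emit:
arm_command(
  steps=[
    [[0,0,0],[0.006,0,0.012],-1],
    [[0,0,0],[0.012,0,0.025],-1],
    [[0,0,0],[0.015,0,0.038],-1],
    [[0,0,0],[0.017,0,0.048],-1],
    [[0,0,0],[0.017,0,0.054],-1],
    [[0,0,0],[0.017,0,0.057],-1],
    [[0,0,0],[0.017,0,0.057],-1],
  ],
)

```text
time: 3.88
eef_pos: [0.5012, -0.0329, 0.0603]
tcp_rot: [0.662, 0.75, -0.0, -0.0]
contact_force: [0.5, -1.0, -0.7]
opening: -0.001
```

Run:
```python
from h import *
rep()
```

```text
t 3.875 box [-0.0082 -0.0109  0.0603] F [ 0.54 -0.96 -0.68] open -0.0
[[-0.125, 0.992, -0.0], [0.992, 0.125, -0.0], [-0.0, -0.0, -1.0]]
```

Emit:
arm_command(
  steps=[
    [[0,0,0],[0,0,0.003],-1],
    [[0,0,0],[0,0,0.003],-1],
    [[0,0,0],[0,0,0.003],-1],
  ],
)

```text
time: 4.25
eef_pos: [0.5015, -0.033, 0.0598]
tcp_rot: [0.661, 0.75, -0.0, -0.0]
contact_force: [-6.0, 1.7, 14.7]
opening: 0.004
```

Run:
```python
from h import *
rep()
c=cam("side");crop(c,270,150,140,120,5,"d5.png")
```

```text
t 4.25 box [-0.0079 -0.0111  0.0598] F [-5.99  1.65 14.72] open 0.0
[[-0.125, 0.992, -0.001], [0.992, 0.125, 0.0], [0.0, -0.001, -1.0]]
```

View pics/d5.png

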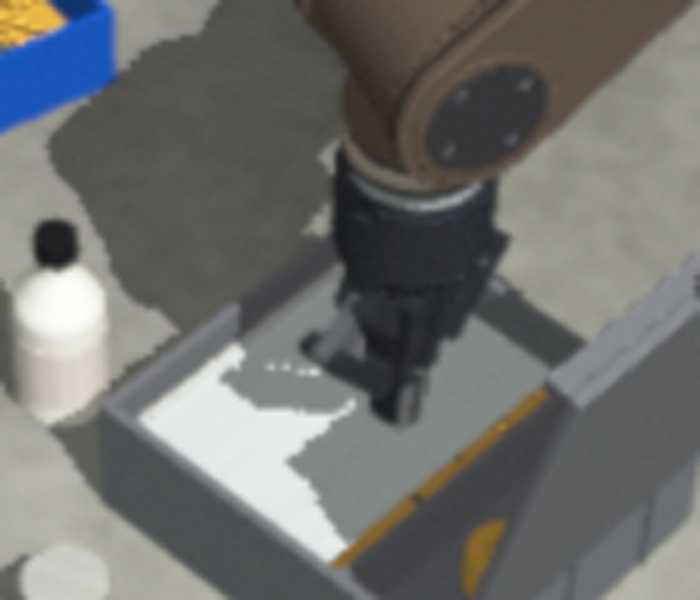

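Emit:
arm_command(
  steps=[
    [[0,0,0],[0,0,-0.05],-1],
    [[0,0,0],[0,0,-0.1],-1],
    [[0,0,0],[0,0,-0.15],-1],
    [[0,0,0],[0,0,-0.2],-1],
    [[0,0,0],[0,0,-0.25],-1],
    [[0,0,0],[0,0,-0.3],-1],
    [[0,0,0],[0,0,-0.3],-1],
    [[0,0,0],[0,0,-0.3],-1],
  ],
)

```text
time: 5.3
eef_pos: [0.5016, -0.033, 0.3592]
tcp_rot: [0.662, 0.75, -0.0, -0.001]
contact_force: [-0.0, -0.2, -0.9]
opening: 0.004
```

Run:
```python
from h import *
rep()
c=cam("side");crop(c,230,60,240,240,2.4,"d6.png")
c=cam("scene");crop(c,200,60,220,240,2.4,"s6.png")
```

```text
t 5.3 box [-0.0078 -0.0112  0.3592] F [-0.   -0.21 -0.95] open 0.0
[[-0.125, 0.992, -0.001], [0.992, 0.125, 0.0], [0.0, -0.001, -1.0]]
```

View pics/d6.png

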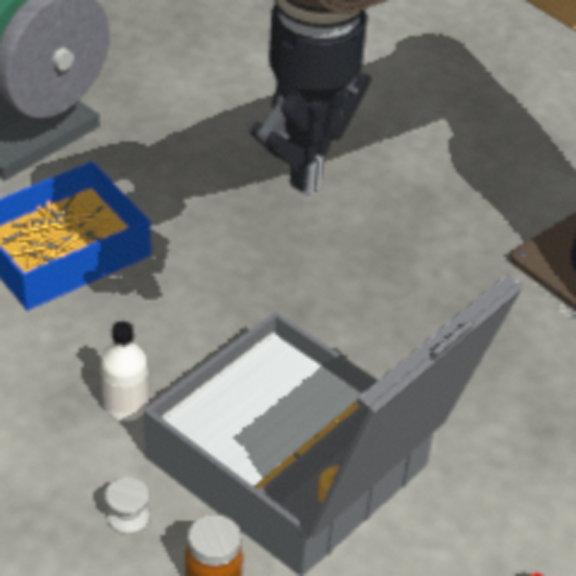

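View pics/s6.png

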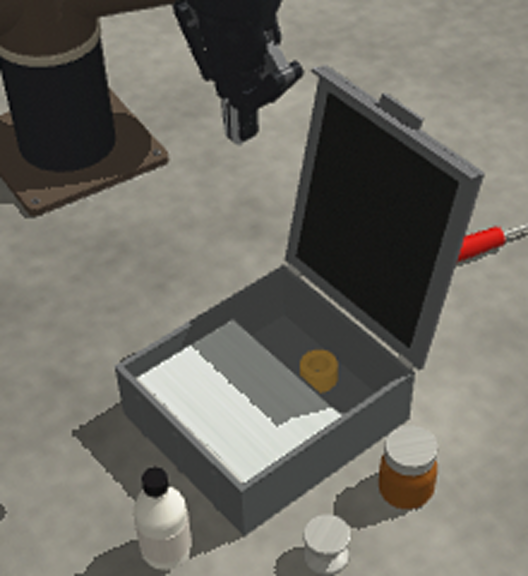

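Emit:
arm_command(
  steps=[
    [[0,0,0],[0.03,0,-0.02],-1],
    [[0,0,0],[0.08,0,-0.02],-1],
    [[0,0,0],[0.13,0,-0.02],-1],
    [[0,0,0],[0.18,0,-0.02],-1],
    [[0,0,0],[0.23,0,-0.02],-1],
    [[0,0,0],[0.256,0,-0.01],-1],
    [[0,0,0],[0.256,0,0.03],-1],
    [[0,0,0],[0.256,0,0.07],-1],
    [[0,0,0],[0.256,0,0.104],-1],
    [[0,0,0],[0.256,0,0.104],-1],
  ],
)

```text
time: 6.65
eef_pos: [0.4661, 0.2206, 0.2489]
tcp_rot: [0.662, 0.75, -0.005, -0.005]
contact_force: [-0.9, 0.2, 0.1]
opening: -0.001
```

Run:
```python
from h import *
rep()
c=cam("side");crop(c,230,60,240,240,2.4,"d7.png")
c=cam("scene");crop(c,200,40,240,260,2.3,"s7.png")
```

```text
t 6.65 box [-0.0117  0.2449  0.2489] F [-0.85  0.19  0.13] open -0.0
[[-0.125, 0.992, -0.014], [0.992, 0.125, -0.002], [0.0, -0.014, -1.0]]
```

View pics/d7.png

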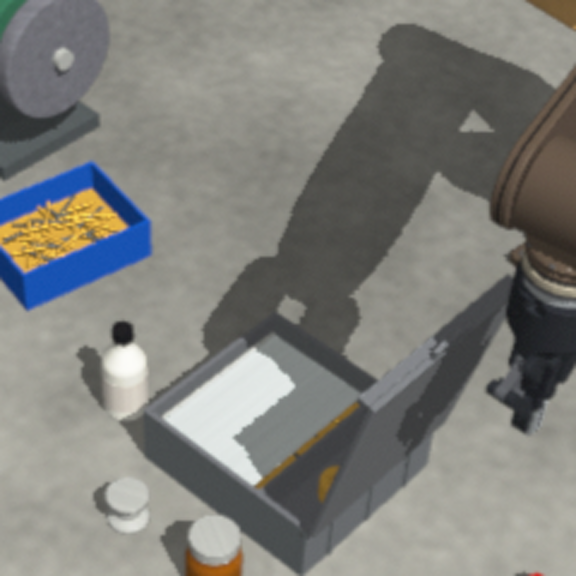

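View pics/s7.png

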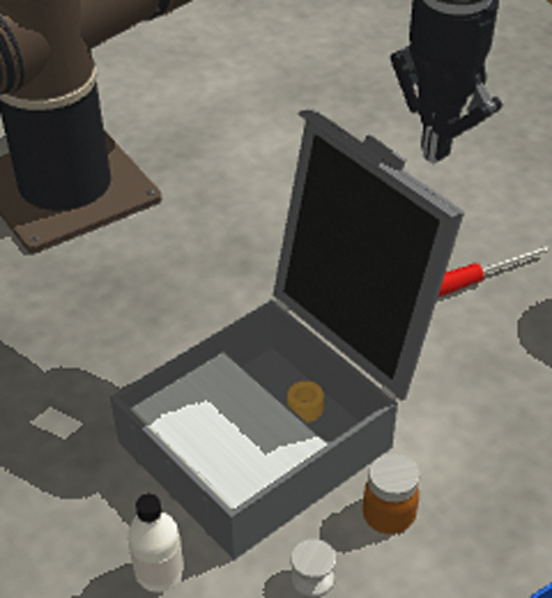

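Emit:
arm_command(
  steps=[
    [[0,0,0],[-0.03,0,-0.018],-1],
    [[0,0,0],[-0.06,0,-0.018],-1],
    [[0,0,0],[-0.085,0,-0.018],-1],
    [[0,0,0],[-0.1,0,-0.018],-1],
    [[0,0,0],[-0.115,0,-0.018],-1],
    [[0,0,0],[-0.135,0,-0.02],-1],
    [[0,0,0],[-0.157,0,-0.02],-1],
    [[0,0,0],[-0.18,0,-0.014],-1],
    [[0,0,0],[-0.203,0,-0.007],-1],
    [[0,0,0],[-0.203,0,-0.007],-1],
  ],
)

```text
time: 8.0
eef_pos: [0.494, 0.0187, 0.2603]
tcp_rot: [0.662, 0.749, -0.002, -0.002]
contact_force: [-0.1, 0.7, 0.3]
opening: -0.001
```

Run:
```python
from h import *
rep()
c=cam("side");crop(c,230,60,240,240,2.4,"d8.png")
c=cam("scene");crop(c,200,40,240,260,2.3,"s8.png")
```

```text
t 8.0 box [-0.009   0.0411  0.2603] F [-0.13  0.7   0.33] open -0.0
[[-0.123, 0.992, -0.007], [0.992, 0.123, 0.0], [0.001, -0.006, -1.0]]
```

View pics/d8.png

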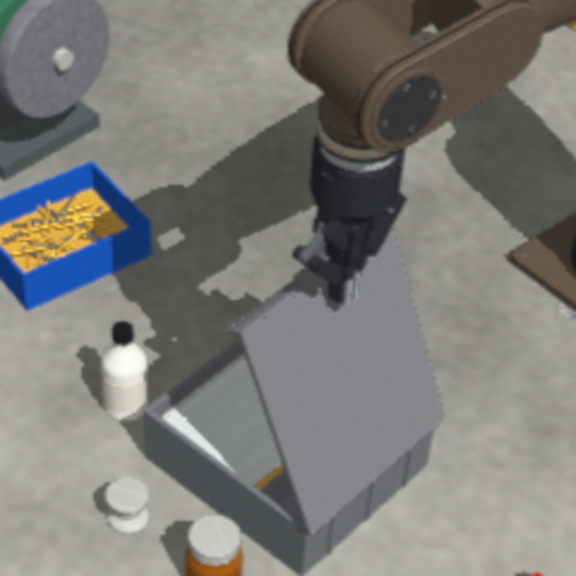

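View pics/s8.png

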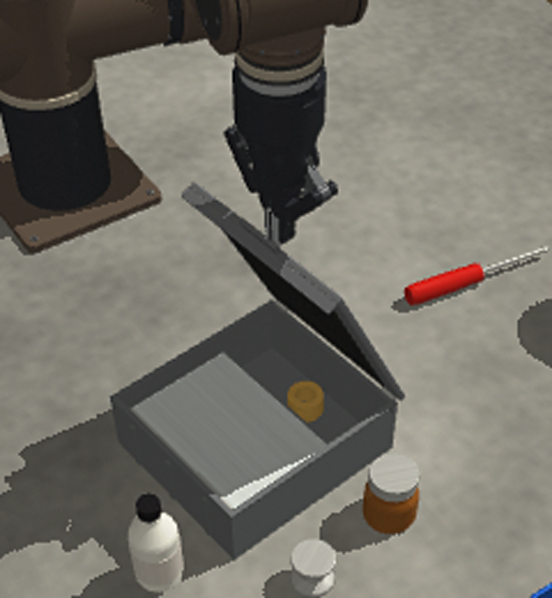

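Emit:
arm_command(
  steps=[
    [[0,0,0],[-0.02,0,0.015],-1],
    [[0,0,0],[-0.041,0,0.031],-1],
    [[0,0,0],[-0.058,0,0.048],-1],
    [[0,0,0],[-0.074,0,0.066],-1],
    [[0,0,0],[-0.088,0,0.087],-1],
    [[0,0,0],[-0.098,0,0.109],-1],
    [[0,0,0],[-0.105,0,0.128],-1],
    [[0,0,0],[-0.11,0,0.146],-1],
    [[0,0,0],[-0.112,0,0.16],-1],
    [[0,0,0],[-0.113,0,0.17],-1],
    [[0,0,0],[-0.113,0,0.172],-1],
    [[0,0,0],[-0.113,0,0.172],-1],
  ],
)

```text
time: 9.6
eef_pos: [0.5075, -0.0921, 0.089]
tcp_rot: [0.662, 0.75, -0.001, -0.002]
contact_force: [0.3, 0.1, -0.3]
opening: 0.002
```

Run:
```python
from h import *
rep()
```

```text
t 9.6 box [-0.0093 -0.0705  0.089 ] F [ 0.33  0.08 -0.31] open 0.0
[[-0.125, 0.992, -0.005], [0.992, 0.125, 0.001], [0.001, -0.005, -1.0]]
```

Emit:
arm_command(
  steps=[
    [[0,0,0],[0,0,0.003],-1],
    [[0,0,0],[0,0,0.005],-1],
    [[0,0,0],[0,0,0.005],-1],
  ],
)

```text
time: 9.98
eef_pos: [0.5081, -0.0923, 0.0851]
tcp_rot: [0.662, 0.75, -0.001, -0.001]
contact_force: [-0.5, 1.0, 4.8]
opening: 0.001
```

Run:
```python
from h import *
rep()
c=cam("side");crop(c,260,150,160,150,4,"d9.png")
c=cam("scene");crop(c,230,130,180,180,3.3,"s9.png")
```

```text
t 9.975 box [-0.0087 -0.0707  0.0851] F [-0.52  0.97  4.8 ] open 0.0
[[-0.125, 0.992, -0.004], [0.992, 0.125, -0.0], [0.0, -0.003, -1.0]]
```

View pics/d9.png

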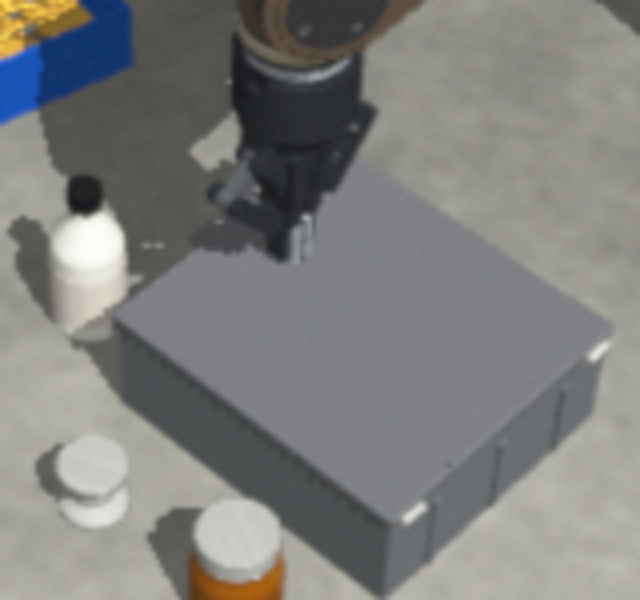

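View pics/s9.png

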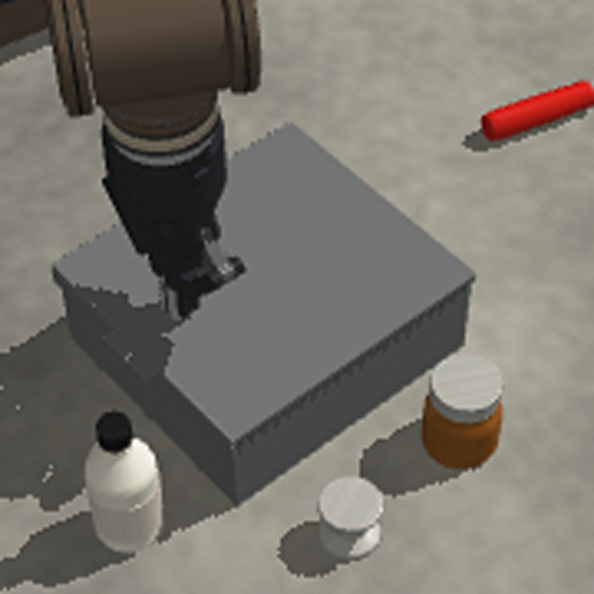

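Emit:
arm_command(
  steps=[
    [[0,0,0],[0,0,0.003],-1],
    [[0,0,0],[0,0,0.005],-1],
    [[0,0,0],[0,0,0.005],-1],
    [[0,0,0],[0,0,0.005],-1],
  ],
)

```text
time: 10.58
eef_pos: [0.5083, -0.0923, 0.0848]
tcp_rot: [0.661, 0.75, -0.002, -0.002]
contact_force: [-11.5, 2.9, 26.8]
opening: 0.0
```

The cover is hard on its stop: 27 N of force and only 0.3 mm of movement. I'll lift away and check.

Emit:
arm_command(
  steps=[
    [[0,0,0],[0,0,-0.02],-1],
    [[0,0,0],[0,0,-0.06],-1],
    [[0,0,0],[0,0,-0.11],-1],
    [[0,0,0],[0,0,-0.16],-1],
    [[0,0,0],[0,0,-0.2],-1],
    [[0,0,0],[0,0,-0.2],-1],
    [[0,0,0],[0,0,-0.2],-1],
  ],
)

```text
time: 11.45
eef_pos: [0.509, -0.0921, 0.2834]
tcp_rot: [0.661, 0.75, -0.002, -0.003]
contact_force: [0.4, 0.1, -1.2]
opening: 0.006
```

Run:
```python
from h import *
rep()
c=cam("side");crop(c,260,150,160,150,4,"d10.png")
c=cam("scene");crop(c,200,110,220,200,3,"s10.png")
```

```text
t 11.45 box [-0.0078 -0.0707  0.2834] F [ 0.38  0.12 -1.2 ] open 0.01
[[-0.125, 0.992, -0.008], [0.992, 0.126, 0.001], [0.002, -0.008, -1.0]]
```

View pics/d10.png

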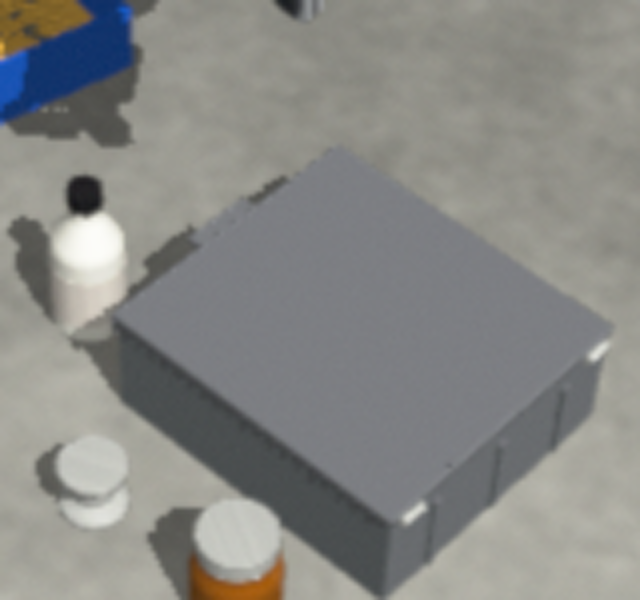

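View pics/s10.png

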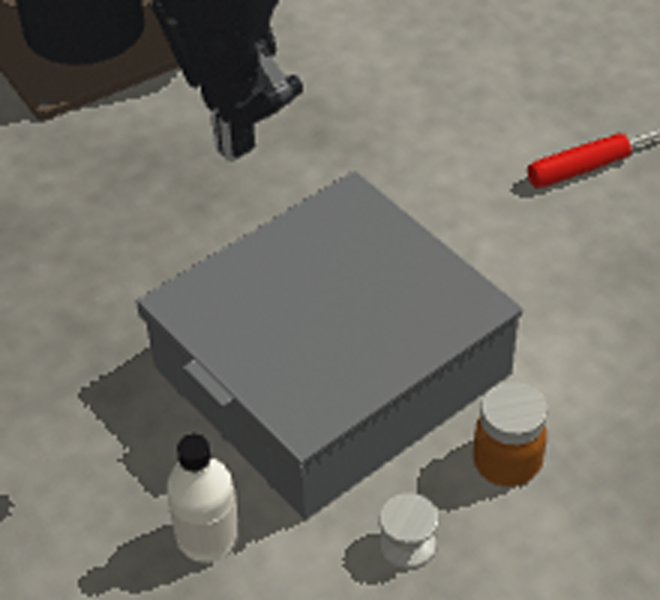

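The cover is shut, the box and bystanders look unmoved, and the robot is clear.

```bash
python3 -c "
from plant import *
print(sign_off())"
```

```text
the job is handed in; nothing more can be done
None
```

The box is closed and the job is handed in at about 11.5 s of the 61 s allowed. `sign_off()` reports no verdict.

- **Flap:** I pushed it down from behind with the shut fingertips, on its outer face only. It stopped hard at a fingertip height of 60 mm under 15 N. In the images it lay flat while the cover still stood open.
- **Cover:** I went over the top of it and pushed it shut from its outer face. It stopped hard at 85 mm under 27 N, moving only 0.3 mm more as the force rose.
- **Final check:** After I lifted clear by 0.2 m, both fixed cameras showed the cover shut and level. By eye, the box, bottle, spool, jar and screwdriver had not moved. I did not re-measure any positions. The bowl and the blue bins were wholly or partly outside the last pictures, but the arm never went near them. The collar and flap are hidden under the shut cover; both looked right the last time they were visible.

No check failed or disagreed.

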